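Bring the crucible to the analyser's furnace

ROBOT

A 7-joint arm with a two-finger parallel gripper is mounted at the origin on the work surface. World frame = base frame: x ahead of the robot, y to its left, z up, the work surface at z = 0. Lengths are in m, angles in rad, forces in N, time in s.
With the tool pointing down it reaches from about 0.425 to 0.875 m from the base axis. Payload 4.7 kg.
Tool frame: the origin (TCP) lies midway between the tips of the shut fingers; the grasp point (between the pads) lies 19 mm behind it; z points along the fingers, y is the direction in which the jaws open and shut (so a half turn about z gives the same grasp; the last joint's range is limited). The gripper opens to 87 mm and grips with 3 to 60 N. Pads are 19 mm wide; open, the fingers measure 117 mm over their backs; the gripper's body (75 mm by 190 mm) begins 51 mm behind the grasp point.
Start: joints at [-1.134, 0.321, -0.07, 1.45, 0.023, 1.371, -0.057], TCP at [0.267, 0.593, 0.223] pointing down, gripper open.
Joint ranges: [-2.86, 2.86], [-0.3, 2.09], [-1.38, 1.24], [0.06, 2.45], [-1.56, 4.7], [0.09, 2.05], [-2.69, 2.69]. Speed limits (rad/s): [2.57, 2.57, 3.14, 3.14, 3.14, 3.14, 3.14].

INTERFACE

Orientations are given as a rotation vector (axis times angle).
In Python, from bench import get_state, eyes, job gives the robot as it stands. The module is installed in compiled form; this text tells all that it offers.
- The arm moves only by the shell command python3 -m jog 'ROWS' [FORCE]. ROWS is JSON, a list that holds one entry, the list of rows, each a list of 5 numbers: the opening, from 0 (shut) to 1 (fully open), then the shift along the tool's x, y, z in units of 40 mm (1.0 is 40 mm), then the turn about the tool's z in units of 5 degrees (1.0 is 5 degrees). In form: [[[jaw, dx, dy, dz, turn], ...]]. A call has 1 to 10 rows; each row shifts and turns the commanded pose from where the row before left it, along the tool's axes as they then stand; what a row does not reach is not made up. A row lasts 1/8 s, in which the tool goes at most 62.5 mm and 10.7 degrees, less where a joint would pass 70% of its speed; a pose out of reach is approached as far as the arm can. A call is refused whole if a number of a shift passes 1 or a number of a turn 1, either way. A call with a gripper value outside its range is refused whole. The fingers move at their own pace and stop on an object; FORCE is the grip in N (left out, the last holds). Time passes only in rows, so rows that do not move let the fingers close. It gives the time, the measured TCP pose, the force and the opening at its end, in the units of the state.
- get_state(): the state, without advancing time (a new reading comes with each control period).
- eyes.get_image(name): name is "scene" or "top"; returns (picture, depth): 384x512x3 uint8, red, green, blue; 384x512 float32, m along the optical axis (not along the pixel's ray), 0 where there is no reading.
- eyes.camera_params(name): a dict with "camera_matrix" (3x3 intrinsics, pixels), "pose" (4x4, takes a point from camera to world coordinates). Camera axes: x right, y down, z forward; pixel columns grow to the right and rows downward; lengths in m; the calibration is good to about 2 mm. A picture is of the moment at which its call begins. camera_params takes no time and is no camera call.
- job.close_job(): hands the job in, once; it reports no verdict.
The state is a dict: "time": time; "joint_positions": joint angles; "qd": joint speeds; "joint_torque": joint torques, N m; "position": TCP position; "tool_rot": TCP orientation; "ft_force": force on the tool from outside, world axes, zero at the start; "torque": the same for the moment, N m; "grip_width": opening from 0.0 (shut) to 1.0 (fully open).
Only numpy, scipy, OpenCV 4.12 (cv2) and the standard library are available. Lean on these libraries where they do the work, as an engineer would, in place of code of your own. Each camera call takes 0.05 s, during which the arm holds its last target. There are 200 camera calls.

TASK

With a fingertip, push the arm of the swing cover so that its disc leaves the furnace opening of the thermal analyser completely free, swinging it to the side where the little jar does not stand. Then push a spoke of the sample carousel round, either way, until the spoke carrying the tall crucible has it wholly over the opening, and leave it there. Push gently, pinch or lift nothing, keep off the crucible itself, and do not shift any of the loose things on the analyser and the table.

Things in the scene. Friction and masses are not known exactly. Their poses are not given: they have to be found in the camera images.
- analyser: White low instrument, 320 x 440 x 100 mm (x, y, z), fixed. Origin: centre of its underside on the table; z up. Its top, the deck, is flat at z = 100 mm. On the deck, along its y axis at x = 0: cover pivot at y = -125 mm, furnace opening at y = -25 mm, carousel axis at y = +75 mm.
- opening (a point): Centre of the furnace opening, a dark round hole of 40 mm diameter in the deck, at deck height (26 mm deep). Lies 100 mm from the carousel axis and 100 mm from the cover pivot.
- hub (a point): Point on the upright axis of the carousel, level with the top of its spokes, 44 mm above the deck. The aluminium carousel is a star of five equal spokes 72 degrees apart round a hub of 26 mm radius. Each spoke is a bar 12 mm wide, its underside 26 mm and its top 44 mm above the deck, ending in a round seat of 26 mm diameter centred 100 mm from the axis (outermost 113 mm). Four seats hold flat steel pans 4 mm high, one holds the tall crucible.
- carousel (a joint): Angle of the carousel in rad, counterclockwise from above; 0 (or any multiple of 2 pi) when the crucible is centred over the opening. Turns endlessly both ways, without springs or detents; friction 0.10 N m (about 1.5 N at 65 mm from the axis), and it stays where it is left.
- crucible: Tall white lidded crucible, 20 mm diameter and 36 mm high, captive on its seat of the carousel (it can only spin there), 100 mm from the carousel's axis. Origin: centre of its foot, 44 mm above the deck. Not to be touched.
- pivot (a point): Point on the cover's upright pivot, 44 mm above the deck, 100 mm from the opening, on the far side of it from the carousel. Round dark post of 26 mm diameter, 48 mm high.
- cover_disc (a point): Centre of the top of the cover's steel disc, 48 mm diameter, its underside 10 mm and its top 20 mm above the deck (it passes beneath the carousel's spokes), 100 mm from the pivot. A straight steel arm joins it to the pivot: 12 mm wide and 10 to 44 mm above the deck as far as 65 mm from the pivot, then 14 mm wide and only 10 to 20 mm above the deck.
- cover (a joint): Angle of the cover in rad, counterclockwise from above; 0 when its disc is centred over the opening. Swings to both sides as far as 1.3; no spring; friction 0.06 N m (about 1.3 N at 45 mm from the pivot), and it stays where it is left. From about 0.45 either way the opening is free.
- jar: Loose amber glass jar with white cap, 32 mm diameter, 55 mm high, standing on the deck beside the opening in the way of the disc on one side. Origin: centre of its underside.
- dish: Loose flat aluminium dish, 36 mm diameter, 5 mm high, on the deck on the other side of the opening; the cover's disc passes above it. Origin: centre of its underside.
- well_block: Loose dark steel round block with small wells, 42 mm diameter, 24 mm high, on a corner of the deck. Origin: centre of its underside.
- tweezers: Loose steel tweezers, 130 mm long (own x), about 14 mm wide, 6 mm high, lying near the deck's front edge. Origin: middle of the underside.
- vial: Loose glass vial, 22 mm diameter, 45 mm high, on a corner of the deck. Origin: centre of its underside.
- solvent: Loose amber bottle, 64 mm diameter, 150 mm high, on the table to the left. Origin: centre of its underside.
- beaker: Loose glass beaker, 70 mm diameter at the rim, 85 mm high, on the table to the right. Origin: centre of its underside.

How it is judged:
By the outcome, as a careful person would: the job done as asked, in the order asked, and still so for the second after the job is handed in, with the robot touching nothing.
It also fails if it takes over 51 s, if anything falls off the work surface, if the arm or the gripper's body presses on something with over 40 N, if the wrist force passes 120 N, or if a joint passes its speed limit or range.

## Working session

There is one attempt and no reset: what is moved stays moved. The work goes in short steps, Python scripts to look and compute and a shell command to move; the robot and the scene stay as the last step left them, time stands still between calls to the robot, and variables do not carry over. Pictures are saved under pics/ and viewed, about 8 in all and at most 12, crops included, and the job is handed in when it is done.

```bash
mkdir -p pics
python3 - <<'E'
from bench import get_state, eyes
import cv2, numpy as np
s=get_state(); print(s['time'],s['position'],s['tool_rot'],s['grip_width'])
for n in("top","scene"):
    im,d=eyes.get_image(n); cv2.imwrite(f"pics/{n}0.png",im[:,:,::-1]); np.savez(f"pics/{n}0.npz",im=im,d=d)
    p=eyes.camera_params(n); print(n,p["camera_matrix"],np.round(p["pose"],4))
E
```

```text
0.0 [0.26653305 0.5922182  0.22143734] [-6.59181453e-01 -3.07136713e+00  3.05029020e-03] 0.9982263389576664
top [[436.05004476   0.         248.56732698]
 [  0.         436.05004476 197.41078388]
 [  0.           0.           1.        ]] [[ 0.0199 -0.9976  0.0665  0.469 ]
 [-0.9998 -0.0201 -0.0023  0.0227]
 [ 0.0036 -0.0664 -0.9978  1.5742]
 [ 0.      0.      0.      1.    ]]
scene [[377.32857746   0.         257.43767335]
 [  0.         377.32857746 189.8121499 ]
 [  0.           0.           1.        ]] [[-0.4879  0.7186 -0.4955  1.1605]
 [ 0.8729  0.4006 -0.2785  0.3533]
 [-0.0016 -0.5684 -0.8227  1.1054]
 [ 0.      0.      0.      1.    ]]
```

View pics/top0.png

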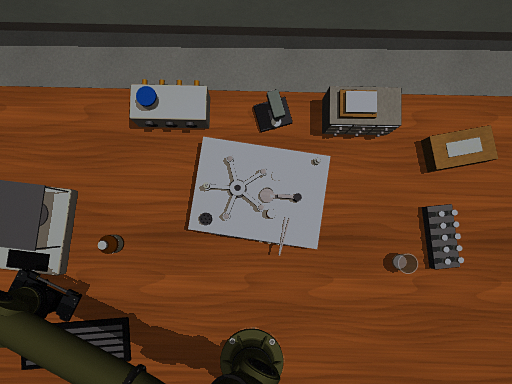

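View pics/scene0.png

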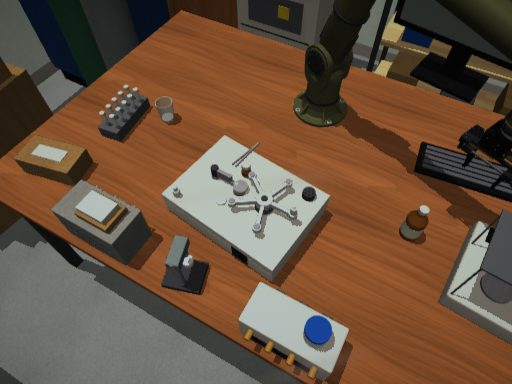

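The top view shows the hub at about (237,188), the cover disc at (266,195) and the pivot at (297,198). What looks like the jar is near (268,212) and the dish near (275,176). I'll enlarge both views next.

```bash
cat > h.py <<'E'
import numpy as np, cv2
from bench import eyes
def ray(n,u,v,z):
    p=eyes.camera_params(n);K=p["camera_matrix"];T=p["pose"]
    r=T[:3,:3]@np.linalg.inv(K)@[u,v,1]; o=T[:3,3]
    return (o+r*(z-o[2])/r[2])
def pix(n,P):
    p=eyes.camera_params(n);K=p["camera_matrix"];T=p["pose"]
    c=K@(T[:3,:3].T@(np.array(P)-T[:3,3])); return c[:2]/c[2]
E
python3 - <<'E'
from h import *
a=np.load("pics/top0.npz")['im']; b=np.load("pics/scene0.npz")['im']
A=cv2.resize(a[130:255,180:340],None,fx=5,fy=5,interpolation=cv2.INTER_CUBIC)[:600]
B=cv2.resize(b[135:275,155:335],None,fx=4.2,fy=4.2,interpolation=cv2.INTER_CUBIC)
cv2.imwrite("pics/A.png",A[:,:,::-1].copy());cv2.imwrite("pics/B.png",B[:,:,::-1].copy())
# deck by depth/brightness
d=np.load("pics/top0.npz")['d']; p=eyes.camera_params("top");T=p["pose"];K=p["camera_matrix"]
v,u=np.mgrid[:384,:512]; P=np.stack([(u-K[0,2])/K[0,0]*d,(v-K[1,2])/K[1,1]*d,d],-1)@T[:3,:3].T+T[:3,3]
m=((P[...,2]>.085)&(P[...,2]<.2)&(d>0)).astype(np.uint8)
m[:,:180]=0;m[:,340:]=0;m[:130]=0;m[255:]=0
c=max(cv2.findContours(m,0,1)[0],key=cv2.contourArea); r=cv2.minAreaRect(c); bx=cv2.boxPoints(r)
print(r,[ray("top",*q,.1).round(4) for q in bx])
for n,lo,hi in(("spokes",.137,.147),):
    mm=(P[...,2]>lo)&(P[...,2]<hi)&(m>0); print(n,mm.sum())
print("tall",P[(P[...,2]>.15)&(m>0)].round(3).tolist()[:60])
E
```

```text
((258.3728332519531, 197.8265838623047), (130.54110717773438, 105.07151794433594), 8.746161460876465) [array([0.42  , 0.2274, 0.1   ]), array([0.7745, 0.1832, 0.1   ]), array([ 0.7151, -0.2587,  0.1   ]), array([ 0.3622, -0.2076,  0.1   ])]
spokes 520
tall [[0.699, 0.09, 0.15], [0.699, 0.083, 0.152], [0.692, 0.093, 0.154], [0.692, 0.089, 0.156], [0.692, 0.086, 0.151], [0.692, 0.076, 0.152], [0.698, -0.203, 0.151], [0.689, 0.093, 0.153], [0.661, -0.023, 0.153], [0.658, -0.023, 0.153], [0.658, -0.026, 0.152], [0.659, -0.033, 0.151], [0.655, -0.02, 0.151], [0.655, -0.023, 0.152], [0.655, -0.029, 0.152], [0.651, -0.02, 0.152], [0.652, -0.026, 0.15], [0.652, -0.03, 0.151], [0.648, -0.02, 0.152], [0.648, -0.03, 0.151], [0.645, -0.026, 0.153], [0.642, -0.007, 0.15], [0.641, -0.02, 0.153], [0.642, -0.03, 0.154], [0.63, 0.072, 0.153], [0.62, 0.058, 0.155], [0.621, 0.016, 0.151], [0.617, 0.035, 0.152], [0.609, 0.161, 0.172], [0.609, 0.158, 0.175], [0.61, 0.155, 0.17], [0.614, 0.035, 0.151], [0.606, 0.164, 0.176], [0.606, 0.16, 0.179], [0.606, 0.157, 0.178], [0.606, 0.154, 0.176], [0.606, 0.151, 0.174], [0.61, 0.068, 0.152], [0.603, 0.167, 0.174], [0.603, 0.164, 0.175], [0.602, 0.16, 0.182], [0.602, 0.157, 0.182], [0.603, 0.154, 0.178], [0.603, 0.151, 0.178], [0.604, 0.149, 0.163], [0.605, 0.147, 0.15], [0.607, 0.071, 0.154], [0.607, 0.058, 0.15], [0.599, 0.167, 0.175], [0.599, 0.163, 0.181], [0.599, 0.16, 0.179], [0.599, 0.156, 0.184], [0.599, 0.154, 0.176], [0.599, 0.151, 0.179], [0.6, 0.148, 0.171], [0.603, 0.081, 0.15], [0.603, 0.078, 0.151], [0.603, 0.068, 0.154], [0.604, 0.058, 0.152], [0.604, 0.055, 0.151]]
```

View pics/A.png

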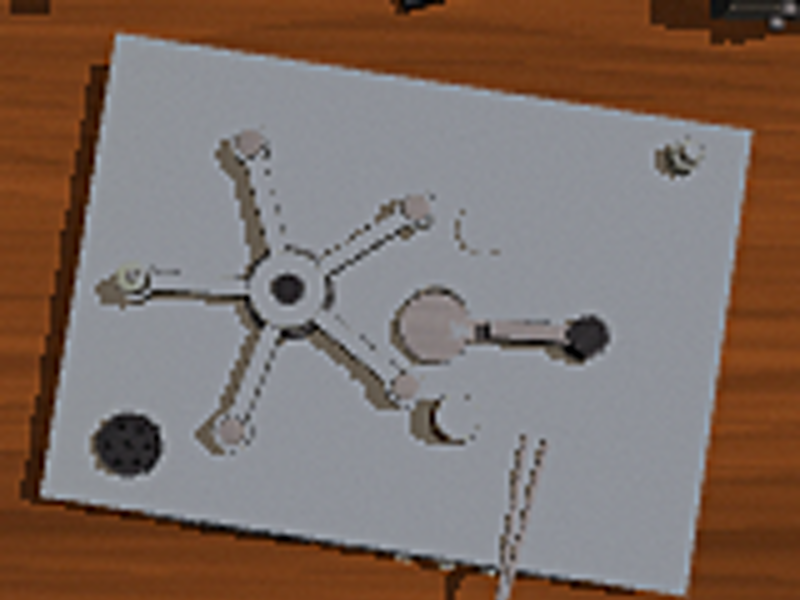

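View pics/B.png

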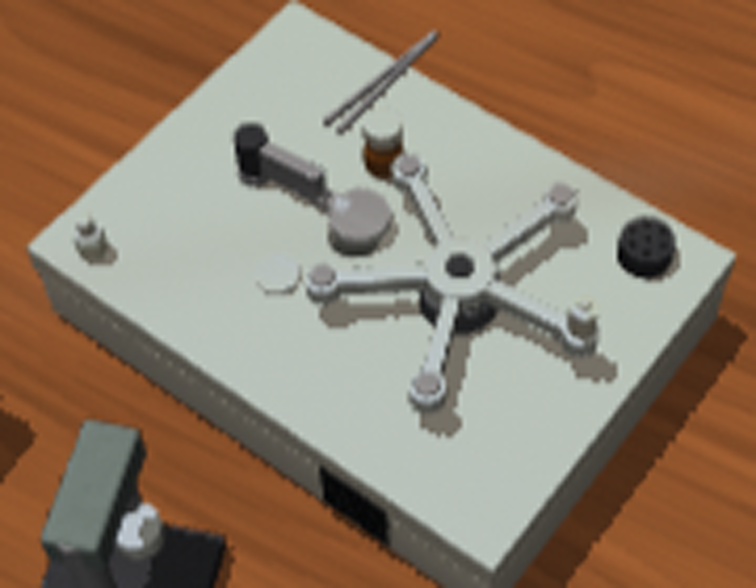

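Image up is away from the robot (+x) and image left is +y. The jar (about (448,418) in the 5x crop) is on the robot side, so the cover must swing away from the robot (clockwise). The crucible is on the +y spoke, about half a turn from the opening. Next I'll build the analyser frame.

Run:
```python
from h import *
from bench import get_state
from scipy.spatial.transform import Rotation as R
t=lambda x,y,z: ray("top",180+(x+.5)/5-.5,130+(y+.5)/5-.5,z)
s=lambda x,y,z: ray("scene",155+(x+.5)/4.2-.5,135+(y+.5)/4.2-.5,z)
H=t(287,289,.144);Pv=t(588,337,.148); H2=s(460,265,.144);P2=s(251,133,.148)
print("hub",H,H2,"piv",Pv,P2,"dist",np.hypot(*(H-Pv)[:2]),np.hypot(*(H2-P2)[:2]))
H=H[:2];Pv=Pv[:2]
ya=(H-Pv)/np.linalg.norm(H-Pv); xa=np.array([ya[1],-ya[0]]); O=Pv+125*ya/1000
print("yaw deg",np.degrees(np.arctan2(-ya[0],ya[1])),"origin",O, "rect centre",ray("top",258.37,197.83,.1))
A=lambda p:np.round(1000*np.array([(p[:2]-O)@xa,(p[:2]-O)@ya]),1)
for n,p in dict(disc=t(432,326,.12),disc_s=s(360,215,.12),jarcap=t(452,412,.155),jarcap_s=s(383,133,.155),crucT=t(133,275,.182),crucS=s(581,312,.18),pan1=t(250,143,.148),pan2=t(418,209,.148),pan3=t(405,386,.148),pan4=t(232,430,.148),pan2s=s(321,276,.148),dish_s=s(279,275,.105)).items():
    a=A(p); d=a-[0,75]; print(n,a,"r_hub",np.hypot(*d).round(1),"car_angle",np.degrees(np.arctan2(d[0],-d[1])).round(1))
st=get_state();M=R.from_rotvec(st['tool_rot']).as_matrix()
print("tcp in A",A(st['position']),"tool x,y in A",[np.round([M[:2,i]@xa,M[:2,i]@ya],3) for i in(0,1)])
```

```text
hub [0.59654707 0.05811468 0.144     ] [0.59704196 0.06010305 0.144     ] piv [ 0.56858149 -0.14004086  0.148     ] [ 0.57093299 -0.13693827  0.148     ] dist 0.20011919794577482 0.19876358246585818
yaw deg -8.03306831244213 origin [ 0.58604957 -0.01626742] rect centre [ 0.56646741 -0.01395132  0.1       ]
disc [ -7.  -23.7] r_hub 98.9 car_angle -4.1
disc_s [ -3.3 -20. ] r_hub 95.1 car_angle -2.0
jarcap [-63.1 -44.3] r_hub 135.0 car_angle -27.9
jarcap_s [-55.1 -37.3] r_hub 125.1 car_angle -26.1
crucT [-10.1 172.6] r_hub 98.1 car_angle -174.1
crucS [  0.4 180.1] r_hub 105.1 car_angle 179.8
pan1 [ 91.1 114.6] r_hub 99.3 car_angle 113.5
pan2 [65.6 -1.6] r_hub 100.9 car_angle 40.6
pan3 [-50.9 -11.6] r_hub 100.5 car_angle -30.4
pan4 [-97.4  95.6] r_hub 99.6 car_angle -101.9
pan2s [70.5  4.6] r_hub 99.6 car_angle 45.0
dish_s [ 68.9 -41.1] r_hub 135.0 car_angle 30.7
tcp in A [-401.4  558. ] tool x,y in A [array([-0.96 ,  0.279]), array([0.279, 0.96 ])]
```

Checks agree: the hub-pivot distance comes out at 200 mm, and the pans sit at r ≈ 100 mm and 72° apart. The crucible is at about -174.6°, so it needs +174.6° counterclockwise. I'll align the tool with the analyser axes while approaching, with the fingers shut.

```bash
cat > w.py <<'E'
from h import *
from bench import get_state
from scipy.spatial.transform import Rotation as R
O=np.array([.5865,-.0155]);a=np.radians(-8.0)
xa=np.array([np.cos(a),np.sin(a)]);ya=np.array([-np.sin(a),np.cos(a)])
A=lambda p:np.round(1000*np.array([(p[:2]-O)@xa,(p[:2]-O)@ya]),1)
def W(x,y,z): return np.r_[O+(x*xa+y*ya)/1000,z]
def st():
    s=get_state();M=R.from_rotvec(s['tool_rot']).as_matrix()
    print("t",round(s['time'],2),"A",A(s['position']),"z",round(s['position'][2],4),"toolx deg in A",np.degrees(np.arctan2(M[:2,0]@ya,M[:2,0]@xa)).round(1),"F",np.round(s['ft_force'],1),"grip",round(s['grip_width'],2))
if __name__=="__main__": st()
E
python3 -m jog '[[[0,-0.9,-0.9,0,-0.81],[0,-0.9,-0.9,0,-0.81],[0,-0.9,-0.9,0,-0.81],[0,-0.9,-0.9,0,-0.81],[0,-1,-1,0,0],[0,-1,-1,0,0],[0,-1,-1,0,0],[0,-1,-1,0,0],[0,-1,-1,0,0],[0,0,-1,0,0]]]' 20; python3 w.py
```

```text
time: 1.35
position: [0.5247, 0.1429, 0.2218]
tool_rot: [0.225, 3.133, -0.003]
ft_force: [-0.3, 0.1, -0.2]
grip_width: 0.02
t 1.35 A [-83.2 148.3] z 0.2218 toolx deg in A 179.8 F [-0.3  0.1 -0.2] grip 0.02
```

```bash
python3 -m jog '[[[0,-0.25,-1,0,0],[0,-0.25,-1,0,0],[0,-0.25,-1,0,0],[0,-0.25,-1,0,0],[0,-0.25,-1,0,0],[0,-0.18,-0.7,0,0],[0,0,0,0.6,0],[0,0,0,0.6,0],[0,0,0,0,0],[0,0,0,0,0]]]'
python3 - <<'E'
from w import *
st()
im,d=eyes.get_image("scene")
B=cv2.resize(im[95:275,125:345],None,fx=3.3,fy=3.3,interpolation=cv2.INTER_CUBIC); cv2.imwrite("pics/C.png",B[:,:,::-1].copy())
E
```

```text
time: 2.6
position: [0.5482, -0.0877, 0.1753]
tool_rot: [0.219, 3.133, -0.0]
ft_force: [-0.1, 0.1, 1.1]
grip_width: 0.006
t 2.6 A [-27.9 -76.8] z 0.1753 toolx deg in A 180.0 F [-0.1  0.1  1.1] grip 0.01
```

View pics/C.png

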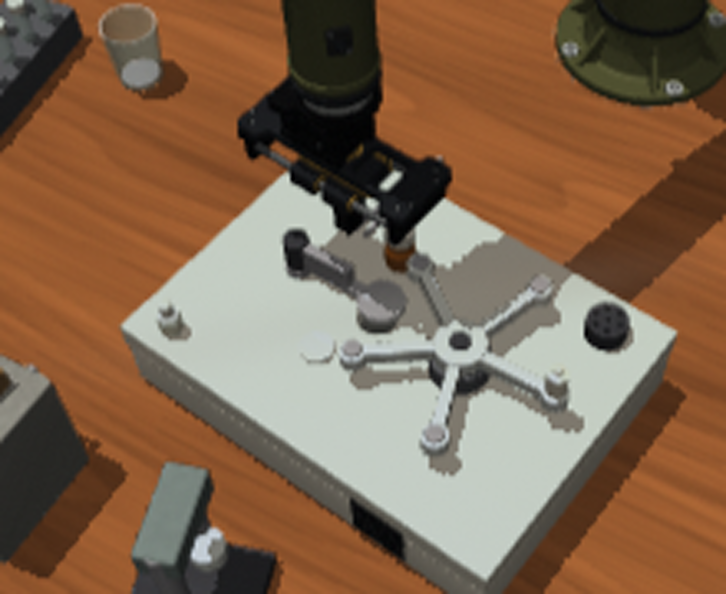

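The gripper hovers behind the cover arm, with its fingers at about (350,225), between the post (297,250) and the jar (398,250). Now I'll descend.

```bash
python3 -m jog '[[[0,0,-0.1,0,0],[0,0,0,0.4,0],[0,0,0,0.4,0],[0,0,0,0.45,0],[0,0,0,0,0]]]'; python3 w.py
```

```text
time: 3.28
position: [0.5455, -0.0914, 0.1221]
tool_rot: [-0.219, -3.13, 0.0]
ft_force: [-0.1, -1.2, 0.2]
grip_width: 0.004
t 3.27 A [-30.  -80.8] z 0.1221 toolx deg in A 180.0 F [-0.1 -1.2  0.2] grip 0.0
```

```bash
python3 -m jog '[[[0,-0.15,0,0,0],[0,-0.15,0,0,0],[0,-0.15,0,0,0],[0,-0.15,0,0,0],[0,-0.15,0,0,0],[0,-0.15,0,0,0],[0,-0.15,0,0,0],[0,-0.05,0,0,0],[0,0,0,0,0]]]'; python3 w.py
```

```text
time: 4.4
position: [0.5914, -0.0978, 0.1246]
tool_rot: [0.22, 3.133, -0.0]
ft_force: [0.1, 0.9, -0.6]
grip_width: 0.003
t 4.4 A [ 16.3 -80.9] z 0.1246 toolx deg in A 180.0 F [ 0.1  0.9 -0.6] grip 0.0
```

```bash
python3 -m jog '[[[0,0.3,0,0,0],[0,0,0,-0.6,0],[0,0,0,-0.6,0],[0,0.5,0,-0.5,0],[0,0.9,0,0,0],[0,0.9,0,0,0],[0,0.9,0,0,0]]]'
python3 - <<'E'
from w import *
st()
im,d=eyes.get_image("top");im2,_=eyes.get_image("scene")
B=np.vstack([cv2.resize(im[135:255,180:340],(500,375)),cv2.resize(im2[135:275,155:335],(500,389))])
B=np.hstack([cv2.resize(im[145:255,185:335],(395,290),interpolation=2),cv2.resize(im2[135:270,155:335],(395,290),interpolation=2)]); cv2.imwrite("pics/D.png",B[:,:,::-1].copy())
E
```

```text
time: 5.28
position: [0.4506, -0.0782, 0.1926]
tool_rot: [0.22, 3.133, 0.001]
ft_force: [0.2, -0.6, 0.9]
grip_width: 0.003
t 5.28 A [-125.8  -81. ] z 0.1926 toolx deg in A 180.0 F [ 0.2 -0.6  0.9] grip 0.0
```

View pics/D.png

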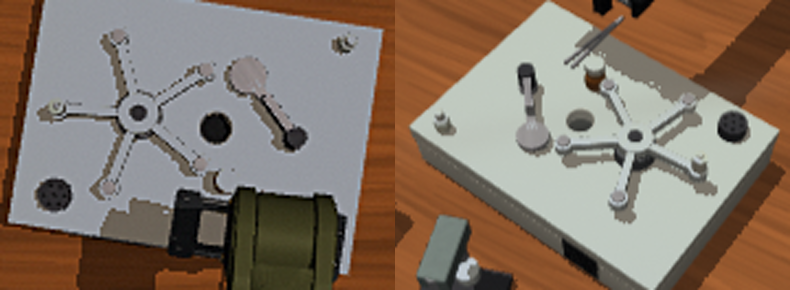

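The cover has swung clear (about -0.8 rad). The dark opening is fully visible at (215,128) in the left panel and the jar hasn't moved. Next I'll refine the frame from the opening and compute the finger path round the hub.

Run:
```python
from w import *
im,d=eyes.get_image("top"); g=im.max(2)
m=np.zeros(g.shape,np.uint8); m[182:206,255:278]=(g[182:206,255:278]<60); M=cv2.moments(m,True); c=(M['m10']/M['m00'],M['m01']/M['m00'])
m2=np.zeros(g.shape,np.uint8); m2[183:193,232:243]=(g[183:193,232:243]<80); N=cv2.moments(m2,True); c2=(N['m10']/N['m00'],N['m01']/N['m00'])
print("opening",c,M['m00'],A(ray("top",*c,.095)),"hub",c2,N['m00'],A(ray("top",*c2,.146)))
# finger centre when pushing ccw a spoke at angle al (deg, 0 = towards opening)
def f(al,r=60):
    al=np.radians(al);u=np.array([np.sin(al),-np.cos(al)]);t=np.array([np.cos(al),np.sin(al)])
    h=6+9.5*abs(t[0])+15*abs(t[1]); return np.array([0,75])+r*u-h*t
prev=None
for al in [30,41,*np.arange(49,216,9.25)]:
    q=f(al); dl=(q-prev) if prev is not None else q*0; print(al,q.round(1),"rows dx,dy",(np.array([-dl[0],dl[1]])/40).round(2)); prev=q
```

```text
opening (266.35849056603774, 193.26415094339623) 106.0 [ -0.  -25.7] hub (237.0, 187.46428571428572) 28.0 [-0.7 74.2]
30 [11.2 12.2] rows dx,dy [-0.  0.]
41 [22.  14.6] rows dx,dy [-0.27  0.06]
49.0 [29.8 17.9] rows dx,dy [-0.2   0.08]
58.25 [38.5 23.2] rows dx,dy [-0.22  0.13]
67.5 [46.4 30.3] rows dx,dy [-0.2   0.18]
76.75 [53.2 39.1] rows dx,dy [-0.17  0.22]
86.0 [58.3 49.2] rows dx,dy [-0.13  0.25]
95.25 [61.7 58.8] rows dx,dy [-0.08  0.24]
104.5 [63.8 67.9] rows dx,dy [-0.05  0.23]
113.75 [64.4 77.6] rows dx,dy [-0.01  0.24]
123.0 [63.3 87.8] rows dx,dy [0.03 0.25]
132.25 [60.2 98. ] rows dx,dy [0.08 0.25]
141.5 [ 55.2 107.8] rows dx,dy [0.13 0.25]
150.75 [ 48.2 116.8] rows dx,dy [0.17 0.23]
160.0 [ 39.4 124.5] rows dx,dy [0.22 0.19]
169.25 [ 29.  130.6] rows dx,dy [0.26 0.15]
178.5 [ 17.5 134.6] rows dx,dy [0.29 0.1 ]
187.75 [  9.2 136.8] rows dx,dy [0.21 0.06]
197.0 [  1.1 138.1] rows dx,dy [0.2  0.03]
206.25 [ -7.6 138.2] rows dx,dy [0.22 0.  ]
215.5 [-16.6 136.9] rows dx,dy [ 0.23 -0.03]
```

The frame holds: opening at (0,-26) and hub at (-1,74) in the analyser frame. Now to the gap between the -30° and 41° spokes, and down.

```bash
python3 -m jog '[[[0,-0.82,0.58,0,0],[0,-0.82,0.58,0,0],[0,-0.82,0.58,0,0],[0,-0.81,0.58,0,0],[0,0,0,0,0],[0,0,0,0.4,0],[0,0,0,0.4,0],[0,0,0,0.4,0],[0,0,0,0.42,0],[0,0,0,0,0]]]'; python3 w.py
```

```text
time: 6.68
position: [0.5932, -0.0047, 0.1259]
tool_rot: [-0.22, -3.131, 0.001]
ft_force: [-0.8, -0.2, -0.4]
grip_width: 0.004
t 6.67 A [ 5.2 11.6] z 0.1259 toolx deg in A 180.0 F [-0.8 -0.2 -0.4] grip 0.0
```

```bash
python3 -m jog '[[[0,-0.21,0.04,-0.03,0],[0,-0.21,0.04,0,0],[0,-0.20,0.08,0,0],[0,-0.22,0.13,0,0],[0,-0.20,0.18,0,0],[0,-0.17,0.22,0,0],[0,-0.13,0.25,0,0],[0,-0.08,0.24,0,0],[0,-0.05,0.23,0,0],[0,0,0,0,0]]]'; python3 w.py
```

```text
time: 7.92
position: [0.6613, 0.0448, 0.129]
tool_rot: [0.217, 3.133, 0.002]
ft_force: [0.3, 0.2, 0.1]
grip_width: 0.005
t 7.92 A [65.7 70.1] z 0.129 toolx deg in A -179.9 F [0.3 0.2 0.1] grip 0.01
```

```bash
python3 -m jog '[[[0,0.02,0.22,0,0],[0,0.05,0.24,0,0],[0,0.09,0.25,0,0],[0,0.14,0.24,0,0],[0,0.18,0.22,0,0],[0,0.22,0.18,0,0],[0,0.26,0.14,0,0],[0,0.27,0.10,0,0],[0,0,0,0,0]]]'
python3 - <<'E'
from w import *
st()
im,d=eyes.get_image("scene");im2,_=eyes.get_image("top")
B=np.hstack([cv2.resize(im2[145:255,185:335],(395,290),interpolation=2),cv2.resize(im[135:270,155:335],(395,290),interpolation=2)]); cv2.imwrite("pics/E.png",B[:,:,::-1].copy())
E
```

```text
time: 9.05
position: [0.6196, 0.1147, 0.1291]
tool_rot: [-0.217, -3.133, -0.003]
ft_force: [-0.3, -0.8, -0.7]
grip_width: 0.001
t 9.05 A [ 14.7 133.5] z 0.1291 toolx deg in A -179.9 F [-0.3 -0.8 -0.7] grip 0.0
```

View pics/E.png

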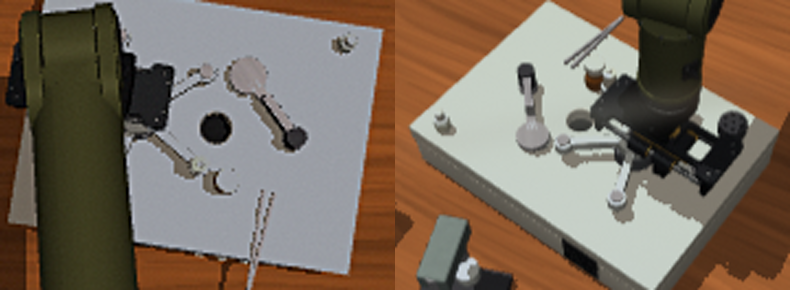

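The crucible (left panel (197,163)) is now just short of the jar's bearing, and the pan ahead is at (207,72). I'll measure the carousel angle from these.

Run:
```python
from w import *
t=lambda x,y,z: ray("top",185+(x+.5)/2.633-.5,145+(y+.5)/2.636-.5,z)
for n,p in dict(pan=t(207,72,.148),cruc=t(197,162,.18),jar=t(217,182,.155)).items():
    d=A(p)-[0,75]; print(n,A(p),np.hypot(*d).round(1),np.degrees(np.arctan2(d[0],-d[1])).round(1))
```

```text
pan [63.3 -3.2] 100.6 39.0
cruc [-51.3  -7.8] 97.4 -31.8
jar [-70.5 -36.6] 132.0 -32.3
```

```bash
python3 -m jog '[[[0,0.17,0.05,0,0],[0,0.17,0.04,0,0],[0,0.17,0.01,0,0],[0,0.16,0,0,0],[0,0,0,0,0]]]'
python3 - <<'E'
from w import *
st()
im,d=eyes.get_image("scene");im2,_=eyes.get_image("top")
B=np.hstack([cv2.resize(im2[150:230,240:300],(420,560),interpolation=2),cv2.resize(im[155:235,175:225],(350,560),interpolation=2)]); cv2.imwrite("pics/F.png",B[:,:,::-1].copy())
for z,c in((.1,(0,-25)),(.18,(0,-25)),(.148,(0,-25))): print(z,(pix("top",W(*c,z))-[240,150]+.5)*7-.5, (pix("scene",W(*c,z))-[175,155]+.5)*7-.5+[420,0])
E
```

```text
time: 9.78
position: [0.5938, 0.1213, 0.1289]
tool_rot: [-0.219, -3.132, -0.001]
ft_force: [-0.1, -0.3, 0.2]
grip_width: 0.003
t 9.78 A [-11.8 136.5] z 0.1289 toolx deg in A -180.0 F [-0.1 -0.3  0.2] grip 0.0
0.1 [186.50423725 304.80970584] [869.99291424 244.21405168]
0.18 [194.18344777 291.49908998] [862.29709686 140.27769888]
0.148 [191.00894355 297.00155747] [865.47814421 183.23953691]
```

View pics/F.png

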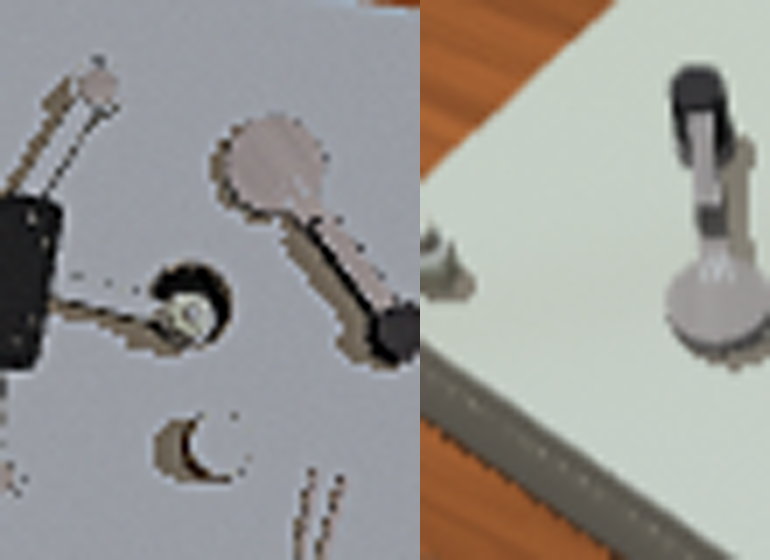

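The lid is at (190,315) and should be at (194,291), so it is about 11 mm (6°) short. A small final push follows.

```bash
python3 -m jog '[[[0,0.08,0,0,0],[0,0.07,-0.01,0,0],[0,0,0,0,0]]]'
python3 - <<'E'
from w import *
st()
im2,_=eyes.get_image("top");im,_=eyes.get_image("scene")
B=np.hstack([cv2.resize(im2[150:230,240:300],(420,560),interpolation=2),cv2.resize(im[155:235,270-55:270],(378,560),interpolation=2)]); cv2.imwrite("pics/G.png",B[:,:,::-1].copy())
print([((pix("top",W(100*np.sin(t),75-100*np.cos(t),.148))-[240,150]+.5)*7-.5).round(0) for t in np.radians([66,69,72,75])])
E
```

```text
time: 10.25
position: [0.5888, 0.121, 0.1291]
tool_rot: [0.22, 3.134, 0.0]
ft_force: [1.8, -0.0, -0.2]
grip_width: 0.002
t 10.25 A [-16.7 135.5] z 0.1291 toolx deg in A 180.0 F [ 1.8 -0.  -0.2] grip 0.0
[array([97., 86.]), array([87., 80.]), array([78., 75.]), array([68., 70.])]
```

View pics/G.png

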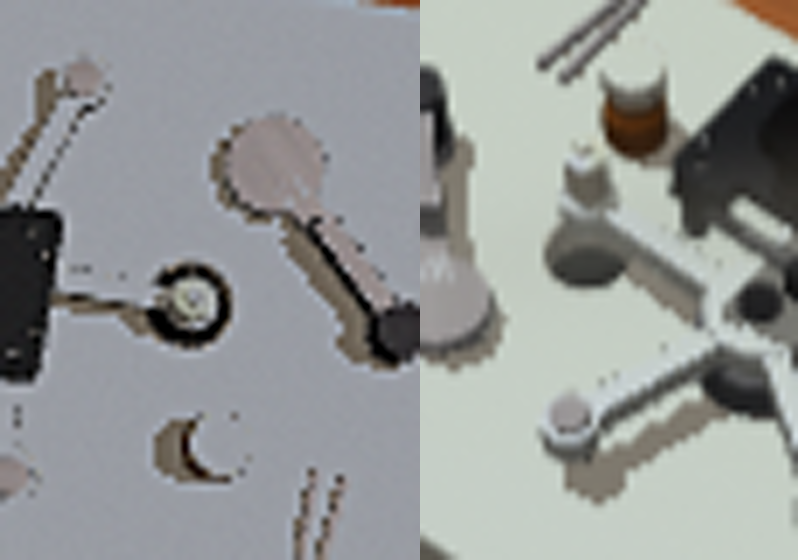

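The pan at (83,77) gives about 70.4°, so the crucible is about 1.6° (3 mm) short. One tiny nudge, then back off and lift away.

```bash
python3 -m jog '[[[0,0.045,0,0,0],[0,0,0,0,0],[0,-0.1,0,0,0],[0,-0.1,0,0,0],[0,0,0,-0.5,0],[0,0,0,-0.8,0],[0,0,0,-1,0],[0,0.8,0.8,0,0],[0,0.8,0.8,0,0],[0,0.5,0.8,0,0]]]'; python3 -m jog '[[[0,0,1,0,0],[0,0,1,0,0],[0,0,1,0,0],[0,0,0,0,0],[0,0,0,0,0]]]' >/dev/null
python3 - <<'E'
from w import *
st()
im2,_=eyes.get_image("top");im,_=eyes.get_image("scene")
B=np.hstack([cv2.resize(im2[135:255,185:335],(470,376),interpolation=2),cv2.resize(im[155:235,215:270],(259,376),interpolation=2)]); cv2.imwrite("pics/H.png",B[:,:,::-1].copy())
print("ideal lid",((pix("top",W(0,-25,.18))-[185,135]+.5)*3.133-.5).round(0),"ideal pans",[((pix("top",W(100*np.sin(t),75-100*np.cos(t),.148))-[185,135]+.5)*3.133-.5).round(0) for t in np.radians([72,144,216,288])])
E
```

```text
time: 11.6
position: [0.5243, 0.2283, 0.2229]
tool_rot: [0.219, 3.133, 0.003]
ft_force: [-0.2, -0.1, 0.3]
grip_width: 0.005
t 12.22 A [-93.9 350.8] z 0.2218 toolx deg in A 179.9 F [ 0.4 -0.4  0.4] grip 0.01
ideal lid [259. 177.] ideal pans [array([207.,  80.]), array([96., 97.]), array([ 78., 208.]), array([178., 259.])]
```

View pics/H.png

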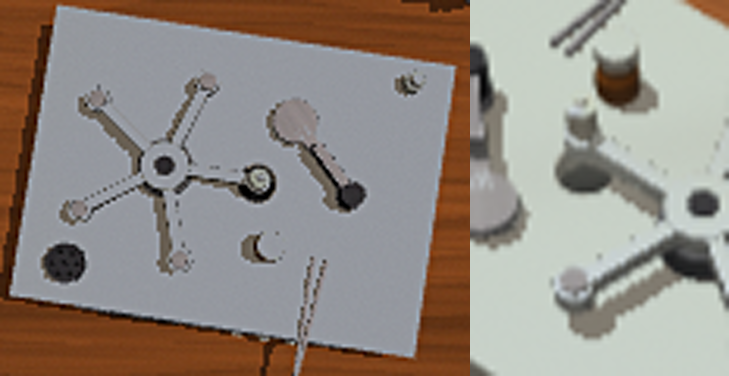

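The pans at (207,80), (97,98), (77,209) and (180,261) match the ideal positions within 2 px, and the lid is at (259,179) against an ideal (259,177). The cover is clear and the loose items look unmoved. I'm handing the job in.

```bash
python3 -c "
from bench import job; print(job.close_job())"
```

```text
the job is handed in; nothing more can be done
None
```

The job is done and handed in at about 12.3 s of the 51 s allowed.

- **Cover:** I pushed its arm with the shut fingertips away from the robot, the side without the jar, to about -0.8 rad. The opening was then fully visible.
- **Carousel:** I pushed one pan-carrying spoke about 175° counterclockwise in a single insertion, with two small corrections at the end. I then backed the finger off and lifted it clear.

**Last checks:**
- In the final top view the four pans were within about 2 pixels of their ideal places. The crucible lid was about 2 pixels (roughly 2 mm) from its ideal place, against 10 mm of room in the opening.
- The jar, tweezers, vial and well block looked unmoved, judged by eye only. I did not measure the dish, which is barely visible, nor the bottle and beaker, which were outside the last crop.
- The forces I read at the end of each move were at most about 2 N.
- No check failed. My first readings of the jar's position differed by about 10 mm between the two cameras. I passed the spokes near it because one seat already stood beside it at the start without touching.

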